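Push the parts bin home into its corner stop

ROBOT

A 6-joint arm with a two-finger parallel gripper is mounted at the origin on a cart in front of the work surface, level with it; the furniture and walls round the work are solid. World frame = base frame: x ahead of the robot, y to its left, z up, the work surface at z = 0. Lengths are in m, angles in rad, forces in N, time in s.
With the tool pointing down it reaches from about 0.35 to 0.775 m from the base axis. Payload 5.5 kg.
Tool frame: the origin (TCP) lies at the very end of the fingers, on their centre line; the grasp point (between the pads) lies 19 mm behind it; x points along the fingers, y is the direction in which the jaws open and shut, and the axes are right-handed (so a half turn about x gives the same grasp; the last joint's range is limited). The gripper opens to 85 mm and grips with 20 to 120 N. Pads are 22 mm wide; open, the fingers measure 114 mm over their backs; the gripper's body (76 mm by 85 mm) begins 54 mm behind the grasp point. The pads swing forward as they close: fully open they stand 13 mm farther back than shut.
Start: joints at [1.048, 0.313, 0.046, 1.304, 0, 1.431], TCP at [0.215, 0.533, 0.231] pointing down, gripper open.
Joint ranges: [-2.76, 2.76], [-0.86, 1.69], [-1.03, 1.26], [-2.2, 2.34], [-1.47, 1.5], [-3.14, 3.14]. Speed limits (rad/s): [2.57, 2.57, 3.14, 3.14, 3.14, 3.14].

INTERFACE

Orientations are given as a unit quaternion [w, x, y, z].
In Python, from workcell import env gives the robot as it stands.
- The arm moves only by the tool servo_tool, never from a script. Its argument "increments" is a list of rows, each an object with "offset": the shift along the tool's x, y, z in cm, a list of three; "yaw": the turn about the tool's x in degrees. In form: [{"offset": [x, y, z], "yaw": yaw}, ...]. A call has exactly 8 rows; each row is the pose to reach, as a shift and turn from the pose commanded when the call began, along the tool's axes at that moment; what a row does not reach only later rows make up. A row lasts 1/10 s, in which the tool goes at most 50 mm and 8.59 degrees, less where a joint would pass 70% of its speed; a pose out of reach is approached as far as the arm can. A call with a gripper value outside its range is refused whole. "claw" is the opening, from 0 (shut) to 1 (fully open), set as the call begins (left out, the last holds). The fingers move at their own pace and stop on an object; "force" is the grip in N (left out, the last holds). Time passes only in rows, so rows that repeat a pose let the fingers close, or fill a call up. It gives the time, the measured TCP pose, the force and the opening at its end, in the units of the state.
- env.get_state(): the state, without advancing time (a new reading comes with each control period).
- env.read_camera(name): name is "scene" or "top" or "wrist"; returns (picture, depth): 384x512x3 uint8, red, green, blue; 384x512 float32, m along the optical axis (not along the pixel's ray), 0 where there is no reading.
- env.camera_model(name): a dict with "vertical_fov" (degrees; the focal length in pixels is half the picture's height over the tangent of half this angle, whatever the lens; pixels are square), "cx", "cy" (the principal point, pixels), "world_from_camera" (4x4, takes a point from camera to world coordinates). Camera axes: x right, y up, looking along -z (the intrinsics and any distortion apply to the point x, -y, -z); pixel columns grow to the right and rows downward; lengths in m; the calibration is good to about 2 mm. A picture is of the moment at which its call begins: read the wrist's pose just before it. camera_model takes no time and is no camera call; for the wrist camera it gives the pose at the moment of the call.
- env.hand_in(): hands the job in, once; it reports no verdict.
The state is a dict: "clock": time; "joint_pos": joint angles; "qvel": joint speeds; "tau": joint torques, N m; "tcp_pos": TCP position; "orientation": TCP orientation; "wrist_force": force on the tool from outside, world axes, zero at the start; "ft_torque": the same for the moment, N m; "finger_gap": finger opening in m.
Only numpy, scipy, OpenCV 4.12 (cv2) and the standard library are available. Lean on these libraries where they do the work, as an engineer would, in place of code of your own. Each camera call takes 0.05 s, during which the arm holds its last target.

TASK

Push the yellow parts bin along the worktop, home into the corner of the aluminium stop, so that its back wall rests flush against the long bar and its left wall flush against the short bar. Only push it gently with the fingers: do not pinch it, lift it or tip it, and leave the red bin, the blue bin and the oil bottle where they stand.

Things in the scene. Friction and masses are not known exactly. Their poses are not given: they have to be found in the camera images.
- yellow_bin: Yellow open parts bin of screws, about 0.35 kg (varies), 107 long, 71 wide at the rim, upright on the worktop. Origin: centre of its underside; +x to its high back wall, +y to its left wall, z up. Outer faces low down, upright: back x = +52 (50 high), front x = -53 (28 high), sides y = +34 and -34 mm (50 high). Front roughly towards the robot.
- corner_stop: Fixed right-angled stop of two aluminium bars, 20 wide, 20 high. Origin: inner corner at worktop height. Long bar along y (-200 to +20 mm), inner face at x = 0; short bar along x (-92 to -8 mm), inner face at y = 0. +x points away from the robot, +y left (turned up to 15 degrees). The bin belongs in x < 0, y < 0: when home its origin is at x = -52, y = -34 mm here, axes parallel.
- red_bin: Bystander: red open plastic parts bin (about 107 long x 71 wide at the rim, 50 high at the back and sides, 28 at the low front), standing upright on the worktop, about 0.3 kg, just left of the short bar. Origin: centre of its underside; +x to its high back.
- blue_bin: Bystander: blue open plastic parts bin (about 107 long x 71 wide at the rim, 50 high at the back and sides, 28 at the low front), standing upright on the worktop, about 0.3 kg, left of the red bin. Origin: centre of its underside; +x to its high back.
- oil_bottle: Bystander: small amber oil bottle with a black cap, 32 across, 77 high, standing behind the long bar. Origin: centre of its underside.
Mind the look-alikes: they are no part of the job. Of the things that look like the yellow_bin, the smallest one is meant.

How it is judged:
At the end, for the whole second after the job is handed in: The yellow bin stands flat on the worktop, at rest, in the corner: its back within 4 mm of the long bar and its left wall within 4 mm of the short bar, square to them within 0.06 rad; the red bin, blue bin and oil bottle are within 15 mm of where they stood (x of yellow_bin in the frame of corner_stop between -0.056 and -0.048 m and y of yellow_bin in the frame of corner_stop between -0.038 and -0.03 m and angle between the x axis of yellow_bin and the x axis of corner_stop, either way round below 0.06 rad and angle between yellow_bin's own z axis and vertical below 0.04 rad and height (world z) of yellow_bin below 0.004 m and linear speed of yellow_bin below 0.01 m/s and distance of each of red_bin, blue_bin, oil_bottle from where it was at the start of the episode below 0.015 m); the robot touches nothing.
It fails at once if the yellow bin is lifted or tipped (more than 12 mm up or 0.2 rad) (height (world z) of yellow_bin above 0.012 m or angle between yellow_bin's own z axis and vertical above 0.2 rad).
It fails at once if the yellow bin is pinched or pushed roughly (more than 35 N from the fingers) (contact force between the fingers and yellow_bin above 35 N).
It fails at once if the red bin is disturbed (moved more than 15 mm) (distance of red_bin from where it was at the start of the episode above 0.015 m).
It fails at once if the blue bin is disturbed (moved more than 15 mm) (distance of blue_bin from where it was at the start of the episode above 0.015 m).
It fails at once if the oil bottle is disturbed (moved more than 15 mm) (distance of oil_bottle from where it was at the start of the episode above 0.015 m).
It also fails if it takes over 64 s, if anything falls off the work surface, if the arm or the gripper's body presses on something with over 40 N, if the wrist force passes 120 N, or if a joint passes its speed limit or range.

## Working session

There is one attempt and no reset: what is moved stays moved. The work goes in short steps, Python scripts to look and compute and a tool call to move; the robot and the scene stay as the last step left them, time stands still between calls to the robot, and variables do not carry over. Pictures are saved under pics/ and viewed, and the job is handed in when it is done.

Besides the shell and the picture viewer there is one more tool, called as a command line: name --argument value ..., lists and objects as JSON in quotes. servo_tool: Moves the arm, as the interface text tells. Its arguments: {"type":"object","properties":{"increments":{"type":"array","items":{"type":"object","properties":{"offset":{"type":"array","items":{"type":"number"}},"yaw":{"type":"number"}}}},"claw":{"type":"number"},"force":{"type":"number"}},"required":["increments"]}

```bash
mkdir -p pics; cat > h.py <<'E'
import numpy as np, cv2
from workcell import env
def shot(n,f):
    m=env.camera_model(n); p,d=env.read_camera(n)
    cv2.imwrite(f'pics/{f}.png',p[:,:,::-1]); np.savez(f'pics/{f}.npz',p=p,d=d,T=m['world_from_camera'],fov=m['vertical_fov'],cx=m['cx'],cy=m['cy'])
    return p,d,m
E
python3 - <<'E'
from h import *
s=env.get_state(); print(s)
for n in('scene','top','wrist'):
    p,d,m=shot(n,n+'0'); print(n,m)
E
```

```text
{'clock': 0.0, 'joint_pos': array([ 1.04840313e+00,  3.14025126e-01,  4.49636134e-02,  1.30357512e+00,
       -5.05988260e-06,  1.43123256e+00]), 'qvel': array([ 0.00091291,  0.00020005, -0.00088574,  0.00218197, -0.00149808,
        0.00087328]), 'tau': array([-2.52822167e-03, -4.80629504e+01,  2.98533046e+01,  1.92662847e-02,
       -1.78931996e-04, -2.60402430e-06]), 'tcp_pos': array([0.21452435, 0.53293561, 0.23038851]), 'orientation': array([ 0.69398219,  0.13390965,  0.69440169, -0.13514148]), 'wrist_force': array([ 6.70500773e-02,  4.92647193e-04, -6.87390442e-01]), 'ft_torque': array([-0.00869769,  0.01221068, -0.01457918]), 'finger_gap': 0.08535097956503596}
scene {'vertical_fov': 51.80177551222798, 'cx': 256.82662091650093, 'cy': 195.8231104023182, 'world_from_camera': array([[ 5.80693827e-01,  5.51693100e-01, -5.98689738e-01,
        -1.43718314e-01],
       [-8.14121447e-01,  3.92629722e-01, -4.27841291e-01,
        -7.72350199e-01],
       [-9.73702779e-04,  7.35850953e-01,  6.77142841e-01,
         8.79202840e-01],
       [ 0.00000000e+00,  0.00000000e+00,  0.00000000e+00,
         1.00000000e+00]])}
top {'vertical_fov': 44.15305815033929, 'cx': 254.37651030183167, 'cy': 191.01494603175155, 'world_from_camera': array([[ 0.00452258,  0.99420759, -0.10738166,  0.41895255],
       [-0.99990501,  0.00589419,  0.01245921, -0.2310155 ],
       [ 0.01301997,  0.10731512,  0.9941398 ,  1.50166807],
       [ 0.        ,  0.        ,  0.        ,  1.        ]])}
wrist {'vertical_fov': 60.699527169877946, 'cx': 259.0510142648104, 'cy': 197.69673425688907, 'world_from_camera': array([[ 0.37352945, -0.89101033, -0.25802393,  0.14751602],
       [ 0.92761692,  0.35830433,  0.10556922,  0.55996941],
       [-0.00161218, -0.27878057,  0.96035347,  0.37323036],
       [ 0.        ,  0.        ,  0.        ,  1.        ]])}
```

View pics/top0.png

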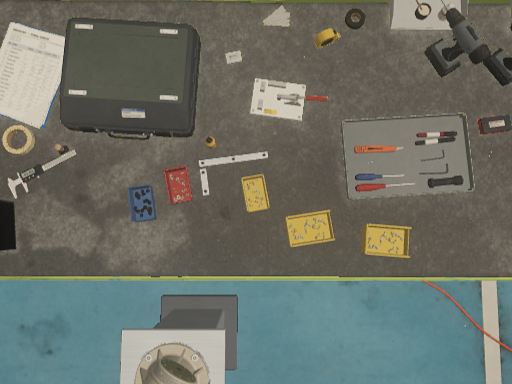

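View pics/scene0.png

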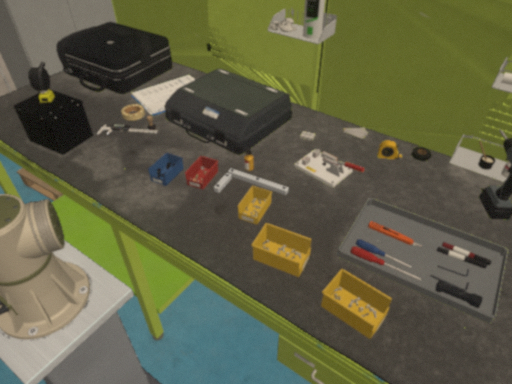

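```bash
cat >> h.py <<'E'
def world(z,dep=None):
    d=z['d'] if dep is None else dep
    f=192/np.tan(np.radians(float(z['fov'])/2)); H,W=d.shape
    u,v=np.meshgrid(np.arange(W),np.arange(H))
    P=np.stack([(u-z['cx'])/f*d,-(v-z['cy'])/f*d,-d],-1)
    T=z['T']; return P@T[:3,:3].T+T[:3,3]
def ray(z,uv,h):
    f=192/np.tan(np.radians(float(z['fov'])/2)); uv=np.atleast_2d(uv).astype(float)
    D=np.c_[(uv[:,0]-z['cx'])/f,-(uv[:,1]-z['cy'])/f,-np.ones(len(uv))]@z['T'][:3,:3].T
    o=z['T'][:3,3]; return o+D*((h-o[2])/D[:,2])[:,None]
E
python3 - <<'E'
from h import *
z=np.load('pics/top0.npz'); p=z['p']; P=world(z)
hsv=cv2.cvtColor(p,cv2.COLOR_RGB2HSV)
m=((hsv[...,0]>18)&(hsv[...,0]<32)&(hsv[...,1]>110)&(hsv[...,2]>90)).astype(np.uint8)
m[275:]=0
n,l,st,c=cv2.connectedComponentsWithStats(cv2.morphologyEx(m,cv2.MORPH_CLOSE,np.ones((5,5))))
for i in range(1,n):
    if st[i,4]>200:
        k=(l==i); pts=np.argwhere(k)[:,::-1]; w=ray(z,pts,0.05)[:,:2]
        r=cv2.minAreaRect((w*1000).astype(np.float32)); print(st[i],c[i],r, np.percentile(P[k][:,2],[5,50,95]))
print(P[230:270:10,100,:], P[150,230],P[160:190:6,204])
for n,b,s in(('top0',(130,90,290,240),5),('scene0',(200,140,330,280),4)):
    q=np.load(f'pics/{n}.npz')['p'][b[1]:b[3],b[0]:b[2],::-1]
    cv2.imwrite(f'pics/{n}c.png',cv2.resize(q,None,fx=s,fy=s,interpolation=cv2.INTER_CUBIC)[:600])
E
```

```text
[315  28  25  20 318] [326.01257862  37.36477987] ((1074.3018798828125, -476.9775390625), (50.1859016418457, 83.00521850585938), 22.94960594177246) [0.00796443 0.05182374 0.06533645]
[242 174  28  39 816] [255.07720588 192.72671569] ((570.7088012695312, -251.28265380859375), (111.15853118896484, 70.77642059326172), 11.362588882446289) [-0.00134712  0.00589439  0.05236045]
[ 285  210   50   37 1417] [309.27170078 228.13126323] ((462.57257080078125, -417.7699279785156), (95.16875457763672, 139.59164428710938), 9.35257339477539) [-0.0008376   0.006646    0.06814417]
[ 361  223   51   35 1471] [385.21210061 240.07613868] ((427.1836242675781, -652.3682861328125), (151.00523376464844, 95.72400665283203), 85.66541290283203) [-0.00092192  0.00747915  0.06764635]
[[ 4.54795506e-01  2.36010303e-01 -5.84240296e-04]
 [ 4.23460867e-01  2.34674388e-01 -2.55690551e-04]
 [ 3.92241745e-01  2.34015493e-01 -2.09679295e-03]
 [ 3.61205373e-01  2.32400693e-01 -8.30552785e-04]] [ 0.71392474 -0.17067487 -0.00230749] [[ 0.6760418  -0.09004695  0.02447711]
 [ 0.65777371 -0.08982597  0.01895148]
 [ 0.63837008 -0.09027683  0.0204814 ]
 [ 0.61895302 -0.09080015  0.02279104]
 [ 0.60036466 -0.09076739  0.01924171]]
```

View pics/top0c.png

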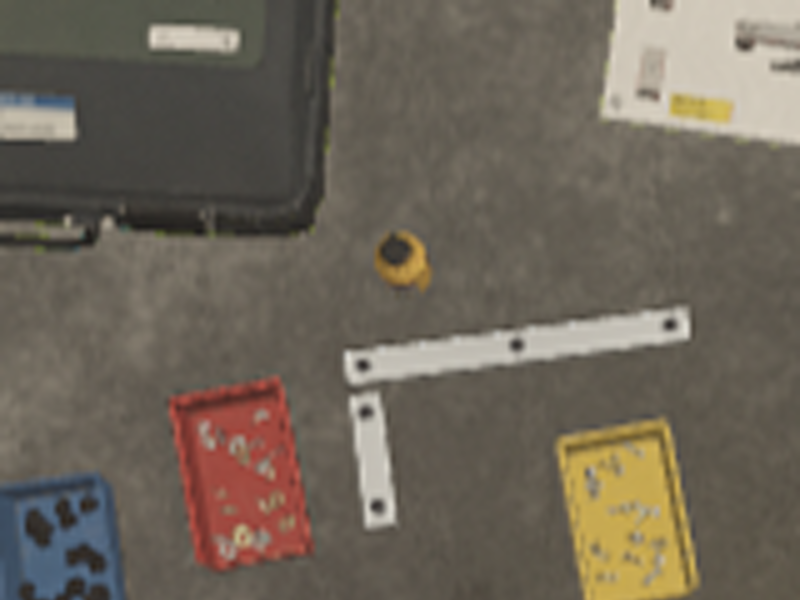

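View pics/scene0c.png

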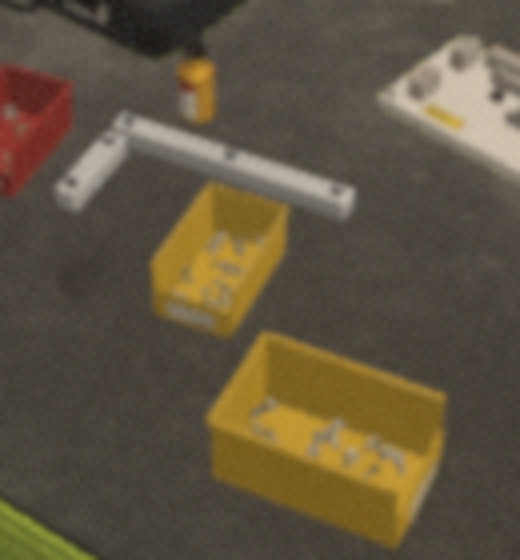

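```bash
cat >> h.py <<'E'
def line(w):
    vx,vy,x0,y0=cv2.fitLine((w[:,:2]*1000).astype(np.float32),cv2.DIST_HUBER,0,.01,.01).ravel(); return np.array([vx,vy]),np.array([x0,y0])
def rect(z,m,h):
    pts=np.argwhere(m)[:,::-1]; return cv2.minAreaRect((ray(z,pts,h)[:,:2]*1000).astype(np.float32))
def edges(z,m,h,ang,names='fblr'):
    # hull-based subpixel edges: contour pts, split by sides of frame at ang
    cs,_=cv2.findContours(m.astype(np.uint8),cv2.RETR_EXTERNAL,cv2.CHAIN_APPROX_NONE); c=max(cs,key=len)[:,0,:]
    w=ray(z,c,h)[:,:2]*1000; R=np.array([[np.cos(ang),np.sin(ang)],[-np.sin(ang),np.cos(ang)]]); q=w@R.T
    return q
E
python3 - <<'E'
from h import *
z=np.load('pics/top0.npz'); p=z['p']
hsv=cv2.cvtColor(p,cv2.COLOR_RGB2HSV)
white=((hsv[...,1]<50)&(hsv[...,2]>140)).astype(np.uint8)
white=cv2.morphologyEx(white,cv2.MORPH_CLOSE,np.ones((3,3)))
n,l,st,c=cv2.connectedComponentsWithStats(white[140:200,190:275])
for i in range(1,n):
    if st[i,4]>60:
        k=np.zeros(white.shape,bool); k[140:200,190:275]=l==i
        r=rect(z,k,.02); print('bar',st[i],r); print(cv2.boxPoints(r))
print('px mm', np.linalg.norm(ray(z,[[250,190],[251,190]],0.05)[0]-ray(z,[[250,190],[251,190]],0.05)[1]))
m=((hsv[...,0]>18)&(hsv[...,0]<32)&(hsv[...,1]>110)&(hsv[...,2]>90)).astype(np.uint8)
k=np.zeros(m.shape,bool);k[165:222,236:275]=cv2.morphologyEx(m,cv2.MORPH_CLOSE,np.ones((5,5)))[165:222,236:275]
r=rect(z,k,.05);print('yb',r,cv2.boxPoints(r)); 
P=world(z)
kk=k&(P[...,2]>.035)
print('rim by depth', cv2.minAreaRect((P[kk][:,:2]*1000).astype(np.float32)))
for nm,lo,hi in(('red',((0,8),(172,180)),0),('blue',((100,125),),0)):
    q=np.zeros(m.shape,bool)
    for a,b in lo: q|=(hsv[...,0]>=a)&(hsv[...,0]<=b)&(hsv[...,1]>110)
    q[:160]=0;q[225:]=0;q[:,:120]=0;q[:,195:]=0
    print(nm,rect(z,q,.05))
E
```

```text
bar [  9  11  69  45 647] ((636.4265747070312, -188.06466674804688), (113.51347351074219, 219.02590942382812), 8.032025337219238)
[[ 564.92474  -87.55644]
 [ 595.5285  -304.43375]
 [ 707.9284  -288.57288]
 [ 677.32465  -71.69559]]
px mm 0.003084896653489008
yb ((570.7088012695312, -251.28265380859375), (111.15853118896484, 70.77642059326172), 11.362588882446289) [[ 509.24677 -227.53812]
 [ 523.191   -296.92734]
 [ 632.17084 -275.0272 ]
 [ 618.2266  -205.63797]]
rim by depth ((523.8910522460938, -257.0335998535156), (202.71649169921875, 75.24736785888672), 6.439764499664307)
red ((594.8048706054688, -12.604225158691406), (111.23694610595703, 71.74162292480469), 11.289168357849121)
blue ((0.0, 0.0), (0.0, 0.0), 0.0)
```

```bash
python3 - <<'E'
from h import *
from scipy.spatial.transform import Rotation as R
z=np.load('pics/scene0.npz');P=world(z)
for u,v in((45,120),(60,105),(40,80),(75,125),(35,190),(20,230)): print(u,v,P[v,u].round(3))
s=env.get_state();q=s['orientation'];print(R.from_quat(np.r_[q[1:],q[0]]).as_matrix().round(3))
E
```

```text
45 120 [0.395 0.515 0.145]
60 105 [0.477 0.54  0.158]
40 80 [0.454 0.566 0.255]
75 125 [0.485 0.502 0.084]
35 190 [ 0.588  1.547 -0.855]
20 230 [ 0.02  -0.061  0.282]
[[-0.001  0.374  0.928]
 [-0.001  0.928 -0.374]
 [-1.    -0.001 -0.   ]]
```

View pics/wrist0.png

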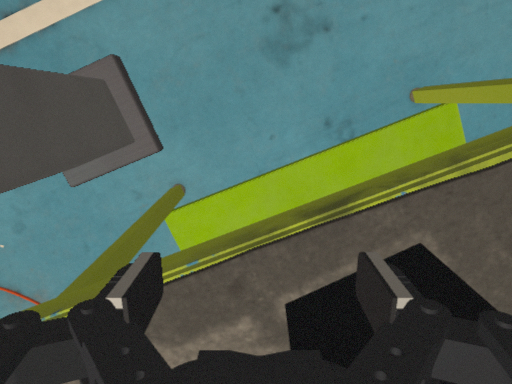

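servo_tool --increments '[{"offset": [0,-2.9,3.7],"yaw": 0},{"offset": [0,-5.8,7.4],"yaw": 0},{"offset": [0,-8.8,11.0],"yaw": 0},{"offset": [0,-11.7,14.7],"yaw": 0},{"offset": [0,-14.6,18.4],"yaw": 0},{"offset": [0,-17.5,22.0],"yaw": 0},{"offset": [0,-20.5,25.7],"yaw": 0},{"offset": [0,-23.4,29.4],"yaw": 0}]' --claw 0.4 --force 20

```text
clock: 0.95
tcp_pos: [0.4005, 0.2047, 0.2313]
orientation: [0.694, 0.135, 0.694, -0.134]
wrist_force: [1.2, 1.0, -0.4]
finger_gap: 0.0344
```

servo_tool --increments '[{"offset": [0,-3.9,2.8],"yaw": -4},{"offset": [0,-7.8,5.6],"yaw": -8},{"offset": [0,-11.8,8.4],"yaw": -12},{"offset": [0,-15.7,11.2],"yaw": -16},{"offset": [0,-19.7,14.0],"yaw": -20},{"offset": [0,-23.6,16.8],"yaw": -24},{"offset": [0,-27.6,19.7],"yaw": -27},{"offset": [0,-31.5,22.5],"yaw": -30}]'

```text
clock: 1.75
tcp_pos: [0.4912, -0.1718, 0.2311]
orientation: [0.705, -0.05, 0.705, 0.05]
wrist_force: [0.8, 0.9, -0.2]
finger_gap: 0.0341
```

```bash
cat >> h.py <<'E'
from scipy.spatial.transform import Rotation as Rot
C=np.array([.6594,-.0939]);A=np.radians(8.03)
RS=np.array([[np.cos(A),np.sin(A)],[-np.sin(A),np.cos(A)]])
def st():
    s=env.get_state();q=s['orientation'];M=Rot.from_quat(np.r_[q[1:],q[0]]).as_matrix()
    zz=RS@M[:2,2]
    print('t',round(s['clock'],2),'stop xy',(RS@(s['tcp_pos'][:2]-C)*1000).round(1),'z',(s['tcp_pos'][2]*1000).round(1),'toolZ angle in stop',np.degrees(np.arctan2(zz[1],zz[0])).round(2),'F',s['wrist_force'].round(1),'gap',round(s['finger_gap']*1000,1),'q',s['joint_pos'].round(2))
    print(M[2].round(3))
E
python3 -c "
from h import *
st();shot('wrist','w1')"
```

```text
t 1.75 stop xy [-177.5  -53.7] z 231.1 toolZ angle in stop 0.13 F [ 0.8  0.9 -0.2] gap 34.1 q [-0.49  0.21 -0.09  1.27  0.   -0.63]
[-1.  0.  0.]
```

View pics/w1.png

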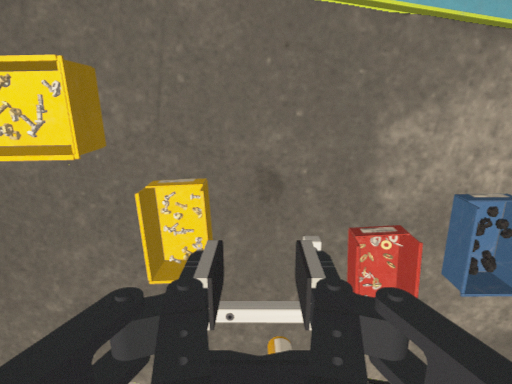

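servo_tool --increments '[{"offset": [1,-4.5,-0.9],"yaw": 0},{"offset": [3,-9.0,-1.8],"yaw": 0},{"offset": [7,-9.0,-1.8],"yaw": 0},{"offset": [11,-9.0,-1.8],"yaw": 0},{"offset": [15,-9.0,-1.8],"yaw": 0},{"offset": [18,-9.0,-1.8],"yaw": 0},{"offset": [20.5,-9.0,-1.8],"yaw": 0},{"offset": [21.5,-9.0,-1.8],"yaw": 0}]'

```text
clock: 2.6
tcp_pos: [0.4841, -0.2597, 0.0134]
orientation: [0.704, -0.048, 0.707, 0.051]
wrist_force: [0.3, -0.7, 1.0]
finger_gap: 0.0345
```

```bash
python3 -c "
from h import *
st();p,d,m=shot('scene','s2');q=p[140:290,190:340,::-1];cv2.imwrite('pics/s2c.png',cv2.resize(q,None,fx=4,fy=4,interpolation=2));shot('wrist','w2')"
```

```text
t 2.6 stop xy [-196.8 -139.7] z 13.4 toolZ angle in stop 0.03 F [ 0.3 -0.7  1. ] gap 34.5 q [-0.64  0.43 -0.35  0.79  0.   -0.78]
[-1.     0.004 -0.004]
```

View pics/s2c.png

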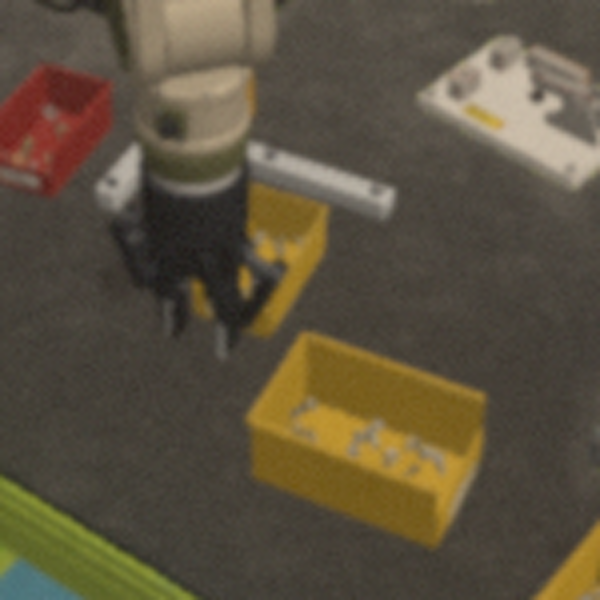

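View pics/w2.png

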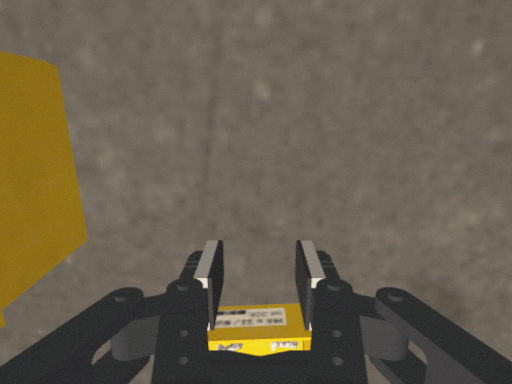

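servo_tool --increments '[{"offset": [0.2,0,0.8],"yaw": 0},{"offset": [0.2,0,1.6],"yaw": 0},{"offset": [0.2,0,2.2],"yaw": 0},{"offset": [0.2,0,2.7],"yaw": 0},{"offset": [0.2,0,3.2],"yaw": 0},{"offset": [0.2,0,3.7],"yaw": 0},{"offset": [0.2,0,4.2],"yaw": 0},{"offset": [0.2,0,4.7],"yaw": 0}]'

```text
clock: 3.5
tcp_pos: [0.5327, -0.2548, 0.0143]
orientation: [0.705, -0.05, 0.705, 0.05]
wrist_force: [-4.9, -0.1, 4.1]
finger_gap: 0.0341
```

```bash
python3 -c "
from h import *
st();shot('wrist','w3');p,d,m=shot('top','t3');q=p[140:240,160:293,::-1];cv2.imwrite('pics/t3c.png',cv2.resize(q,None,fx=6,fy=6,interpolation=2))"
```

```text
t 3.5 stop xy [-147.9 -141.6] z 14.3 toolZ angle in stop 0.02 F [-4.9 -0.1  4.1] gap 34.1 q [-0.58  0.49 -0.25  0.83 -0.   -0.72]
[-1. -0. -0.]
```

View pics/t3c.png

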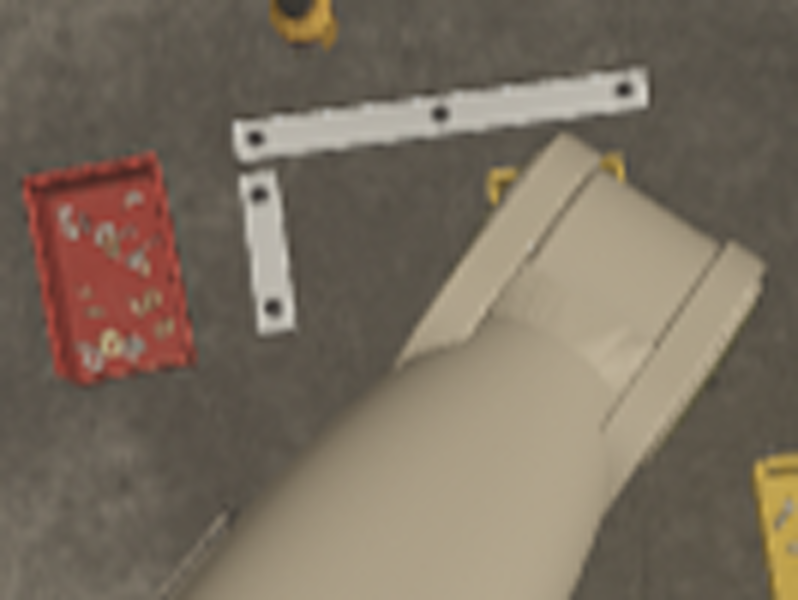

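View pics/w3.png

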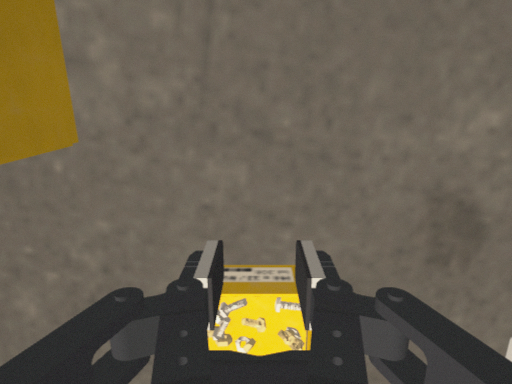

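servo_tool --increments '[{"offset": [0.2,0,0.4],"yaw": 0},{"offset": [0.4,0,0.8],"yaw": 0},{"offset": [0.4,0,1.2],"yaw": 0},{"offset": [0.4,0,1.6],"yaw": 0},{"offset": [0.4,0,1.9],"yaw": 0},{"offset": [0.4,0,2.2],"yaw": 0},{"offset": [0.4,0,2.4],"yaw": 0},{"offset": [0.4,0,2.6],"yaw": 0}]'

```text
clock: 4.4
tcp_pos: [0.5584, -0.2509, 0.0101]
orientation: [0.705, -0.05, 0.705, 0.05]
wrist_force: [-2.0, -0.7, -1.8]
finger_gap: 0.0342
```

```bash
python3 -c "
from h import *
st();p,d,m=shot('scene','s4');q=p[140:290,190:340,::-1];cv2.imwrite('pics/s4c.png',cv2.resize(q,None,fx=4,fy=4,interpolation=2))"
```

```text
t 4.4 stop xy [-121.9 -141.4] z 10.1 toolZ angle in stop 0.05 F [-2.  -0.7 -1.8] gap 34.2 q [-0.55  0.53 -0.19  0.85  0.   -0.69]
[-1.  0. -0.]
```

View pics/s4c.png

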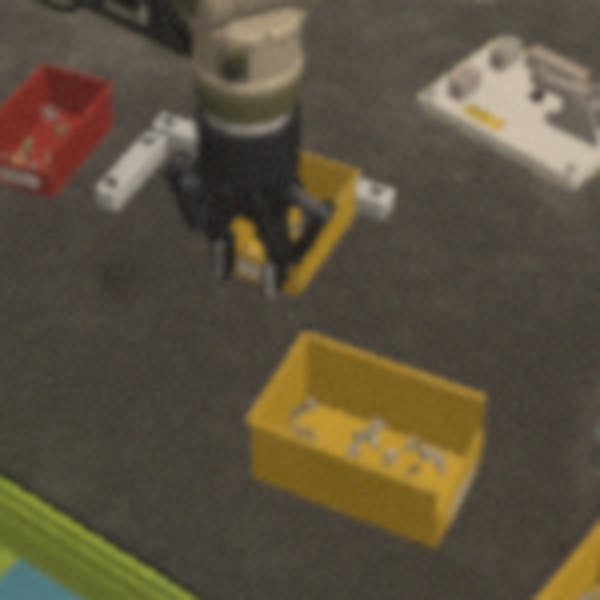

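servo_tool --increments '[{"offset": [0,0,0.1],"yaw": 0},{"offset": [0,0,0.2],"yaw": 0},{"offset": [0,0,0.3],"yaw": 0},{"offset": [0,0,0.4],"yaw": 0},{"offset": [0,0,0.4],"yaw": 0},{"offset": [0,0,0.5],"yaw": 0},{"offset": [0,0,0.5],"yaw": 0},{"offset": [0,0,0.5],"yaw": 0}]'

```text
clock: 5.25
tcp_pos: [0.5633, -0.2504, 0.0104]
orientation: [0.705, -0.05, 0.705, 0.05]
wrist_force: [-1.2, -0.1, -1.0]
finger_gap: 0.0343
```

servo_tool --increments '[{"offset": [0,0,0.1],"yaw": 0},{"offset": [0,0,0.1],"yaw": 0},{"offset": [0,0,0.2],"yaw": 0},{"offset": [0,0,0.2],"yaw": 0},{"offset": [0,0,0.3],"yaw": 0},{"offset": [0,0,0.3],"yaw": 0},{"offset": [0,0,0.3],"yaw": 0},{"offset": [0,0,0.3],"yaw": 0}]'

```text
clock: 6.05
tcp_pos: [0.5638, -0.2503, 0.0103]
orientation: [0.704, -0.049, 0.707, 0.049]
wrist_force: [-8.4, -2.9, 4.3]
finger_gap: 0.0343
```

```bash
python3 -c "
from h import *
st()"
```

```text
t 6.05 stop xy [-116.5 -141.5] z 10.3 toolZ angle in stop -0.02 F [-8.4 -2.9  4.3] gap 34.3 q [-0.55  0.54 -0.17  0.86 -0.   -0.69]
[-1.    -0.    -0.004]
```

servo_tool --increments '[{"offset": [0,0,-1.0],"yaw": 0},{"offset": [0,0,-3.0],"yaw": 0},{"offset": [-4,0,-4],"yaw": 0},{"offset": [-8,-1,-3],"yaw": -8},{"offset": [-10,-4,0],"yaw": -16},{"offset": [-10,-7,2],"yaw": -24},{"offset": [-10,-8,4],"yaw": -32},{"offset": [-10,-8,6.2],"yaw": -40}]'

```text
clock: 6.85
tcp_pos: [0.6405, -0.3229, 0.1109]
orientation: [0.646, -0.29, 0.644, 0.288]
wrist_force: [1.1, 0.1, -0.1]
finger_gap: 0.0344
```

servo_tool --increments '[{"offset": [0,0,0],"yaw": -8},{"offset": [0,0,0],"yaw": -16},{"offset": [0,0,0],"yaw": -24},{"offset": [0,0,0],"yaw": -32},{"offset": [0,0,0],"yaw": -40},{"offset": [0,0,0],"yaw": -50},{"offset": [0,0,0],"yaw": -50},{"offset": [0,0,0],"yaw": -50}]'

```text
clock: 7.65
tcp_pos: [0.6393, -0.3206, 0.1105]
orientation: [-0.465, 0.534, -0.464, -0.533]
wrist_force: [0.6, -0.1, 0.5]
finger_gap: 0.0338
```

```bash
python3 -c "
from h import *
st();shot('wrist','w5');p,d,m=shot('top','t5');q=p[140:240,160:293,::-1];cv2.imwrite('pics/t5c.png',cv2.resize(q,None,fx=6,fy=6,interpolation=2))"
```

```text
t 7.65 stop xy [ -51.6 -221.6] z 110.5 toolZ angle in stop 89.9 F [ 0.6 -0.1  0.5] gap 33.8 q [-0.58  0.64  0.26  1.19  0.   -2.29]
[-1.    -0.001 -0.   ]
```

View pics/t5c.png

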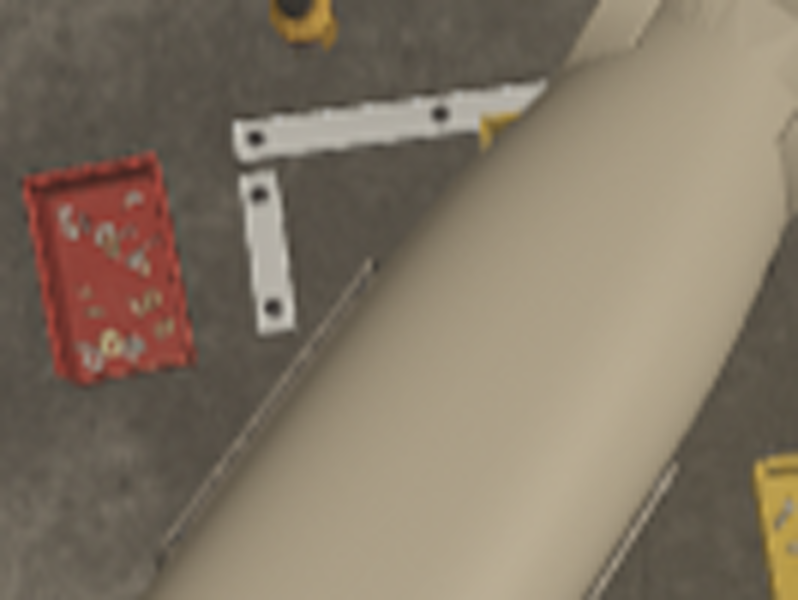

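View pics/w5.png

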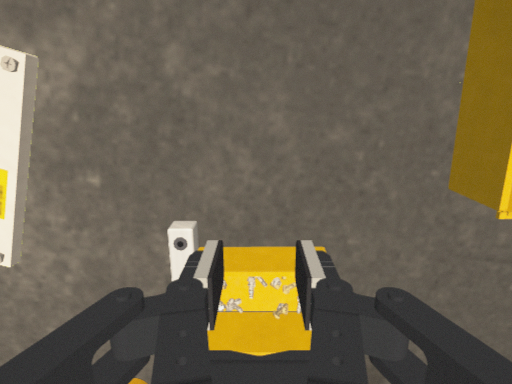

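```bash
python3 -c "
from h import *
z=np.load('pics/w5.npz')
for uv,h in(((225,247),.05),((295,247),.05),((199,247),.05),((326,247),.05),((170,224),.02),((197,222),.02)):
  print(uv,RS@(ray(z,uv,h)[0,:2]-C)*1000)
"
```

```text
(225, 247) [ -29.82628532 -198.342507  ]
(295, 247) [ -77.08400267 -198.27573451]
(199, 247) [ -12.2693944  -198.36731389]
(326, 247) [ -98.00737354 -198.24617097]
(170, 224) [  14.76048797 -203.55414087]
(197, 222) [  -5.81614507 -205.13920763]
```

```bash
python3 -c "
from h import *
z=np.load('pics/t5.npz')
print(RS@(ray(z,(240.5,159.3),.05)[0,:2]-C)*1000)
z=np.load('pics/w5.npz');p=z['p'];h=cv2.cvtColor(p,cv2.COLOR_RGB2HSV)
for c in (240,260,280): print(h[236:256,c].tolist()[::2])
P=world(z);
for v in (245,249,252,260,268,275,300): print(v,(RS@(P[v,260,:2]-C)*1000).round(1),P[v,260,2].round(4))
"
```

```text
[  -0.58909944 -112.78291173]
[[17, 46, 100], [17, 48, 101], [16, 48, 100], [19, 42, 103], [14, 44, 109], [19, 99, 129], [22, 230, 215], [23, 234, 215], [23, 240, 214], [23, 243, 213]]
[[23, 40, 101], [18, 46, 99], [18, 43, 100], [21, 43, 101], [21, 43, 102], [21, 144, 149], [23, 243, 215], [23, 234, 216], [23, 225, 218], [23, 241, 215]]
[[21, 43, 102], [20, 48, 106], [17, 47, 109], [17, 49, 109], [20, 47, 109], [22, 129, 154], [23, 237, 214], [22, 233, 213], [23, 243, 215], [23, 243, 217]]
245 [ -53.5 -176.9] -0.0003
249 [ -53.5 -176.9] 0.0075
252 [ -53.5 -177.2] 0.0138
260 [ -53.5 -177.6] 0.0283
268 [ -53.5 -177.8] 0.0413
275 [ -53.4 -177. ] 0.0497
300 [ -53.5 -125.6] 0.0022
```

servo_tool --increments '[{"offset": [3,0,0],"yaw": 0},{"offset": [6,0,0],"yaw": 0},{"offset": [8.5,0,0],"yaw": 0},{"offset": [9.5,0,0.5],"yaw": 0},{"offset": [9.8,0,1.5],"yaw": 0},{"offset": [9.8,0,2.5],"yaw": 0},{"offset": [9.8,0,3.0],"yaw": 0},{"offset": [9.8,0,3.4],"yaw": 0}]'

```text
clock: 8.55
tcp_pos: [0.6351, -0.2872, 0.0143]
orientation: [-0.463, 0.535, -0.464, -0.533]
wrist_force: [-0.5, -2.4, 0.2]
finger_gap: 0.0342
```

servo_tool --increments '[{"offset": [0,0,0.5],"yaw": 0},{"offset": [0,0,1.0],"yaw": 0},{"offset": [0,0,1.5],"yaw": 0},{"offset": [0,0,2.0],"yaw": 0},{"offset": [0,0,2.5],"yaw": 0},{"offset": [0,0,3.0],"yaw": 0},{"offset": [0,0,3.5],"yaw": 0},{"offset": [0,0,4.0],"yaw": 0}]'

```text
clock: 9.35
tcp_pos: [0.6285, -0.2469, 0.0124]
orientation: [-0.464, 0.534, -0.464, -0.534]
wrist_force: [0.5, -4.9, 4.4]
finger_gap: 0.0345
```

```bash
python3 -c "
from h import *
st();p,d,m=shot('scene','s6');q=p[120:270,170:320,::-1];cv2.imwrite('pics/s6c.png',cv2.resize(q,None,fx=4,fy=4,interpolation=2))"
```

```text
t 9.35 stop xy [ -52.  -147.2] z 12.4 toolZ angle in stop 90.03 F [ 0.5 -4.9  4.4] gap 34.5 q [-0.49  0.63  0.    0.94 -0.   -2.2 ]
[-1. -0. -0.]
```

View pics/s6c.png

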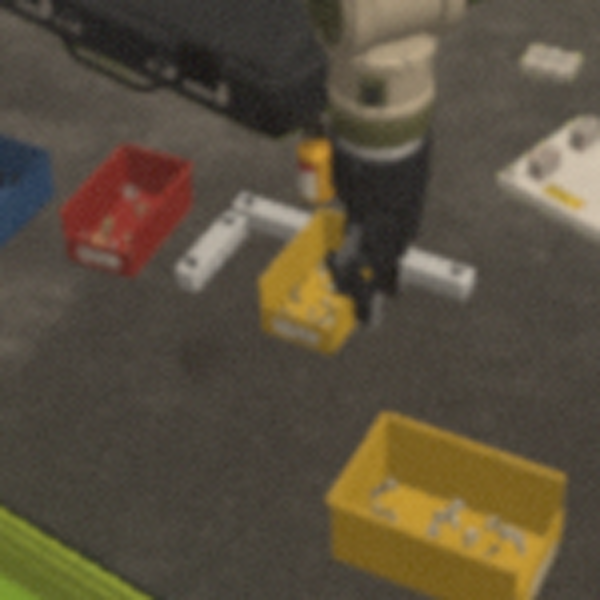

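servo_tool --increments '[{"offset": [0,0,0.5],"yaw": 0},{"offset": [0,0,1.0],"yaw": 0},{"offset": [0,0,1.5],"yaw": 0},{"offset": [0,0,2.0],"yaw": 0},{"offset": [0,0,2.5],"yaw": 0},{"offset": [0,0,3.0],"yaw": 0},{"offset": [0,0,3.5],"yaw": 0},{"offset": [0,0,4.0],"yaw": 0}]'

```text
clock: 10.2
tcp_pos: [0.6226, -0.207, 0.0121]
orientation: [0.464, -0.534, 0.464, 0.534]
wrist_force: [0.7, -3.8, 2.7]
finger_gap: 0.0341
```

servo_tool --increments '[{"offset": [0,0,0.4],"yaw": 0},{"offset": [0,0,0.8],"yaw": 0},{"offset": [0,0,1.1],"yaw": 0},{"offset": [0,0,1.4],"yaw": 0},{"offset": [0,0,1.6],"yaw": 0},{"offset": [0,0,1.8],"yaw": 0},{"offset": [0,0,2.0],"yaw": 0},{"offset": [0,0,2.1],"yaw": 0}]'

```text
clock: 11.0
tcp_pos: [0.6197, -0.1866, 0.0122]
orientation: [0.464, -0.534, 0.464, 0.534]
wrist_force: [0.5, -2.9, 0.8]
finger_gap: 0.0345
```

```bash
python3 -c "
from h import *
st();p,d,m=shot('scene','s7');q=p[120:270,170:320,::-1];cv2.imwrite('pics/s7c.png',cv2.resize(q,None,fx=4,fy=4,interpolation=2))"
```

```text
t 11.0 stop xy [-52.2 -86.2] z 12.2 toolZ angle in stop 90.04 F [ 0.5 -2.9  0.8] gap 34.5 q [-0.42  0.59 -0.09  0.9   0.   -2.13]
[-1.  0.  0.]
```

View pics/s7c.png

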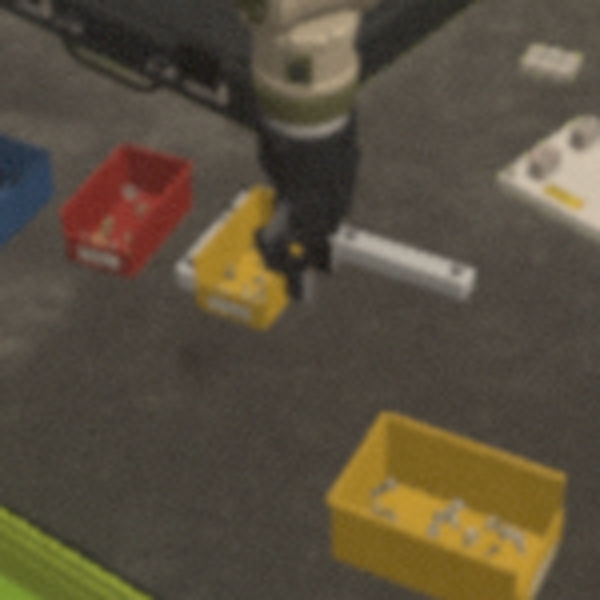

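servo_tool --increments '[{"offset": [0,0,0.1],"yaw": 0},{"offset": [0,0,0.2],"yaw": 0},{"offset": [0,0,0.3],"yaw": 0},{"offset": [0,0,0.4],"yaw": 0},{"offset": [0,0,0.5],"yaw": 0},{"offset": [0,0,0.5],"yaw": 0},{"offset": [0,0,0.5],"yaw": 0},{"offset": [0,0,0.5],"yaw": 0}]'

```text
clock: 11.85
tcp_pos: [0.619, -0.1815, 0.0122]
orientation: [0.464, -0.534, 0.463, 0.534]
wrist_force: [1.4, -1.9, 0.6]
finger_gap: 0.0337
```

servo_tool --increments '[{"offset": [0,0,0.1],"yaw": 0},{"offset": [0,0,0.1],"yaw": 0},{"offset": [0,0,0.2],"yaw": 0},{"offset": [0,0,0.2],"yaw": 0},{"offset": [0,0,0.2],"yaw": 0},{"offset": [0,0,0.2],"yaw": 0},{"offset": [0,0,0.2],"yaw": 0},{"offset": [0,0,0.2],"yaw": 0}]'

```text
clock: 12.65
tcp_pos: [0.6188, -0.1798, 0.0122]
orientation: [0.464, -0.534, 0.464, 0.534]
wrist_force: [0.7, -2.4, -0.1]
finger_gap: 0.0345
```

servo_tool --increments '[{"offset": [0,0,0.1],"yaw": 0},{"offset": [0,0,0.1],"yaw": 0},{"offset": [0,0,0.2],"yaw": 0},{"offset": [0,0,0.2],"yaw": 0},{"offset": [0,0,0.2],"yaw": 0},{"offset": [0,0,0.2],"yaw": 0},{"offset": [0,0,0.2],"yaw": 0},{"offset": [0,0,0.2],"yaw": 0}]'

```text
clock: 13.45
tcp_pos: [0.6186, -0.178, 0.0123]
orientation: [-0.464, 0.534, -0.464, -0.534]
wrist_force: [1.4, -3.5, -0.1]
finger_gap: 0.0343
```

```bash
python3 -c "
from h import *
st()"
```

```text
t 13.45 stop xy [-52.1 -77.6] z 12.3 toolZ angle in stop 90.03 F [ 1.4 -3.5 -0.1] gap 34.3 q [-0.4   0.58 -0.1   0.89 -0.   -2.12]
[-1. -0. -0.]
```

servo_tool --increments '[{"offset": [0,0,0.1],"yaw": 0},{"offset": [0,0,0.1],"yaw": 0},{"offset": [0,0,0.2],"yaw": 0},{"offset": [0,0,0.2],"yaw": 0},{"offset": [0,0,0.2],"yaw": 0},{"offset": [0,0,0.2],"yaw": 0},{"offset": [0,0,0.2],"yaw": 0},{"offset": [0,0,0.2],"yaw": 0}]'

```text
clock: 14.25
tcp_pos: [0.6186, -0.1778, 0.0128]
orientation: [-0.463, 0.535, -0.465, -0.533]
wrist_force: [0.2, -7.0, 0.9]
finger_gap: 0.0346
```

```bash
python3 -c "
from h import *
st();shot('wrist','w8')"
```

```text
t 14.25 stop xy [-52.1 -77.3] z 12.8 toolZ angle in stop 89.97 F [ 0.2 -7.   0.9] gap 34.6 q [-0.4   0.58 -0.1   0.89 -0.   -2.11]
[-1.    -0.    -0.003]
```

View pics/w8.png

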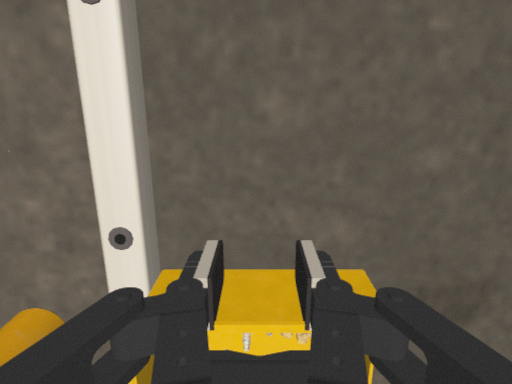

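servo_tool --increments '[{"offset": [0,0,-1.0],"yaw": 0},{"offset": [0,0,-3.0],"yaw": 0},{"offset": [-4,0,-4],"yaw": 0},{"offset": [-8,0,-4],"yaw": 0},{"offset": [-12,2,-4],"yaw": 8},{"offset": [-12,6,-3],"yaw": 16},{"offset": [-12,10,0],"yaw": 24},{"offset": [-12,14,2],"yaw": 32}]'

```text
clock: 15.1
tcp_pos: [0.4754, -0.1755, 0.1323]
orientation: [0.594, -0.383, 0.594, 0.384]
wrist_force: [-0.4, -0.2, -0.5]
finger_gap: 0.0342
```

servo_tool --increments '[{"offset": [0,0,0],"yaw": 8},{"offset": [0,0,0],"yaw": 16},{"offset": [0,0,0],"yaw": 24},{"offset": [0,0,0],"yaw": 32},{"offset": [0,0,0],"yaw": 40},{"offset": [0,0,0],"yaw": 48},{"offset": [0,0,0],"yaw": 56},{"offset": [0,0,0],"yaw": 58}]'

```text
clock: 15.9
tcp_pos: [0.477, -0.1763, 0.1322]
orientation: [0.705, -0.048, 0.705, 0.049]
wrist_force: [-0.6, 0.4, -0.4]
finger_gap: 0.034
```

```bash
python3 -c "
from h import *
st();shot('wrist','w9');p,d,m=shot('top','t9');q=p[140:240,120:253,::-1];cv2.imwrite('pics/t9c.png',cv2.resize(q,None,fx=6,fy=6,interpolation=2))"
```

```text
t 15.9 stop xy [-192.1  -56.2] z 132.2 toolZ angle in stop -0.19 F [-0.6  0.4 -0.4] gap 34.0 q [-0.51  0.24 -0.3   1.03  0.   -0.65]
[-1.     0.001  0.   ]
```

View pics/t9c.png

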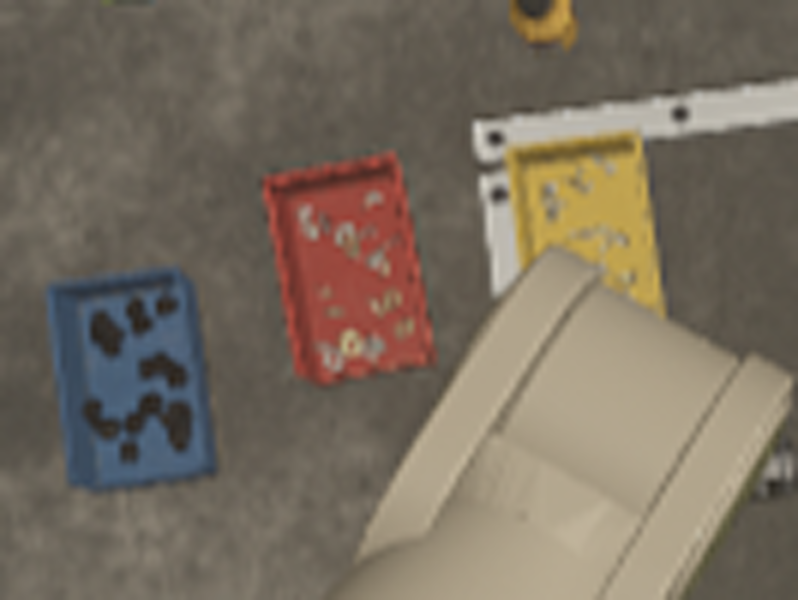

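View pics/w9.png

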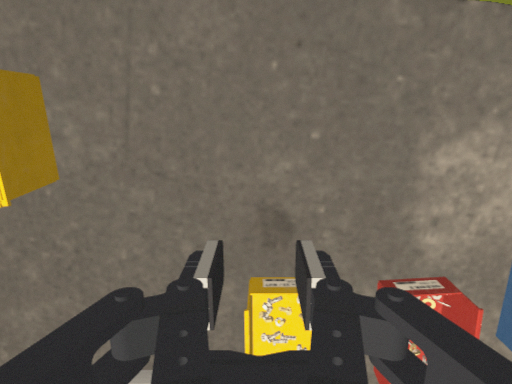

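servo_tool --increments '[{"offset": [3,1.8,0],"yaw": 0},{"offset": [7,1.8,0],"yaw": 0},{"offset": [10,1.8,0],"yaw": 0},{"offset": [11.8,1.8,1],"yaw": 0},{"offset": [12.0,1.8,3],"yaw": 0},{"offset": [12.0,1.8,5],"yaw": 0},{"offset": [12.0,1.8,6.5],"yaw": 0},{"offset": [12.0,1.8,7.0],"yaw": 0}]'

```text
clock: 16.8
tcp_pos: [0.5454, -0.1485, 0.0122]
orientation: [0.706, -0.05, 0.705, 0.05]
wrist_force: [-0.2, -0.2, -0.0]
finger_gap: 0.0345
```

servo_tool --increments '[{"offset": [0,0,0.1],"yaw": 0},{"offset": [0,0,0.2],"yaw": 0},{"offset": [0,0,0.3],"yaw": 0},{"offset": [0,0,0.3],"yaw": 0},{"offset": [0,0,0.4],"yaw": 0},{"offset": [0,0,0.4],"yaw": 0},{"offset": [0,0,0.4],"yaw": 0},{"offset": [0,0,0.4],"yaw": 0}]'

```text
clock: 17.6
tcp_pos: [0.5476, -0.1476, 0.0123]
orientation: [0.705, -0.05, 0.705, 0.05]
wrist_force: [0.4, -0.0, -0.5]
finger_gap: 0.034
```

```bash
python3 -c "
from h import *
st()"
```

```text
t 17.6 stop xy [-118.2  -37.5] z 12.3 toolZ angle in stop 0.04 F [ 0.4 -0.  -0.5] gap 34.0 q [-0.4   0.46 -0.31  0.8   0.   -0.55]
[-1.  0.  0.]
```

servo_tool --increments '[{"offset": [0,0,0.1],"yaw": 0},{"offset": [0,0,0.1],"yaw": 0},{"offset": [0,0,0.2],"yaw": 0},{"offset": [0,0,0.2],"yaw": 0},{"offset": [0,0,0.3],"yaw": 0},{"offset": [0,0,0.3],"yaw": 0},{"offset": [0,0,0.3],"yaw": 0},{"offset": [0,0,0.3],"yaw": 0}]'

```text
clock: 18.4
tcp_pos: [0.5494, -0.1471, 0.0121]
orientation: [0.705, -0.05, 0.706, 0.05]
wrist_force: [-6.4, -1.6, 4.0]
finger_gap: 0.0338
```

```bash
python3 -c "
from h import *
st()"
```

```text
t 18.4 stop xy [-116.4  -37.3] z 12.1 toolZ angle in stop 0.02 F [-6.4 -1.6  4. ] gap 33.8 q [-0.4   0.46 -0.31  0.8  -0.   -0.54]
[-1.     0.    -0.002]
```

servo_tool --increments '[{"offset": [0,0,-1.0],"yaw": 0},{"offset": [0,0,-4.0],"yaw": 0},{"offset": [-3,0,-6],"yaw": 0},{"offset": [-7,0,-8],"yaw": 0},{"offset": [-11,-2,-9],"yaw": 0},{"offset": [-15,-5,-9],"yaw": 0},{"offset": [-18,-9,-9],"yaw": 0},{"offset": [-18,-13,-9],"yaw": 0}]'

```text
clock: 19.2
tcp_pos: [0.4825, -0.2914, 0.1981]
orientation: [0.708, -0.053, 0.702, 0.048]
wrist_force: [0.8, 0.8, 0.1]
finger_gap: 0.0339
```

servo_tool --increments '[{"offset": [0,-4,0],"yaw": 0},{"offset": [0,-8,0],"yaw": 0},{"offset": [0,-12,0],"yaw": 0},{"offset": [0,-16,0],"yaw": 0},{"offset": [0,-16,0],"yaw": 0},{"offset": [0,-16,0],"yaw": 0},{"offset": [0,-16,0],"yaw": 0},{"offset": [0,-16,0],"yaw": 0}]'

```text
clock: 20.0
tcp_pos: [0.5024, -0.4456, 0.1927]
orientation: [0.706, -0.05, 0.705, 0.05]
wrist_force: [0.2, -0.4, -1.2]
finger_gap: 0.0343
```

```bash
python3 - <<'E'
from h import *
st();p,d,m=shot('top','t10');q=p[130:230,120:253,::-1];cv2.imwrite('pics/t10c.png',cv2.resize(q,None,fx=6,fy=6,interpolation=2))
p,d,m=shot('scene','s10');q=p[120:270,170:320,::-1];cv2.imwrite('pics/s10c.png',cv2.resize(q,None,fx=4,fy=4,interpolation=2))
r=lambda w:(RS@(np.array(w)-C*1000)).round(1)
for f in('top0','t10'):
    z=np.load(f'pics/{f}.npz');h=cv2.cvtColor(z['p'],cv2.COLOR_RGB2HSV)
    H,S,V=cv2.split(h)
    def bl(mk,x0,x1,y0,y1,hh,n):
        k=np.zeros(mk.shape,np.uint8);k[y0:y1,x0:x1]=mk[y0:y1,x0:x1];k=cv2.morphologyEx(k,cv2.MORPH_CLOSE,np.ones((5,5)))
        a=rect(z,k>0,hh);print(f,n,r(a[0]),np.round(a[1],1),round(a[2]-8.03,1),'corners',[r(c).tolist() for c in cv2.boxPoints(a)])
    bl(((H<9)|(H>171))&(S>110),155,197,160,210,.05,'red')
    bl((H>95)&(H<125)&(S>80),120,160,175,228,.05,'blue')
    bl((H>10)&(H<32)&(S>110),200,222,130,150,.05,'bottle')
    if f=='t10': bl((H>18)&(H<32)&(S>90)&(V>90),197,240,148,200,.05,'yellow')
E
```

```text
t 20.0 stop xy [-204.6 -326.3] z 192.7 toolZ angle in stop 0.11 F [ 0.2 -0.4 -1.2] gap 34.3 q [-0.85  0.52  0.26  1.31  0.   -0.99]
[-1.     0.     0.001]
top0 red [-52.6  89.5] [111.2  71.7] 3.3 corners [[-110.2, 122.2], [-106.1, 50.5], [5.0, 56.9], [0.9, 128.5]]
top0 blue [-94.6 206.6] [105.2  73.2] 0.6 corners [[-147.6, 242.7], [-146.9, 169.5], [-41.7, 170.6], [-42.4, 243.7]]
top0 bottle [ 66.2 -25.8] [31.8 31.1] -7.3 corners [[52.4, -8.4], [48.4, -39.3], [80.0, -43.3], [83.9, -12.4]]
t10 red [-52.6  89.8] [111.2  72.3] 3.3 corners [[-110.2, 122.7], [-106.1, 50.5], [5.0, 56.9], [0.9, 129.0]]
t10 blue [-94.6 206.6] [105.2  73.1] 0.6 corners [[-147.6, 242.6], [-146.8, 169.5], [-41.6, 170.6], [-42.4, 243.7]]
t10 bottle [ 67.7 -26. ] [34.9 31.1] -7.3 corners [[52.4, -8.4], [48.4, -39.3], [83.1, -43.7], [87.0, -12.8]]
t10 yellow [-55.1 -33.2] [111.6  70.9] 0.2 corners [[-111.1, 2.0], [-110.8, -68.9], [0.8, -68.5], [0.5, 2.5]]
```

View pics/t10c.png

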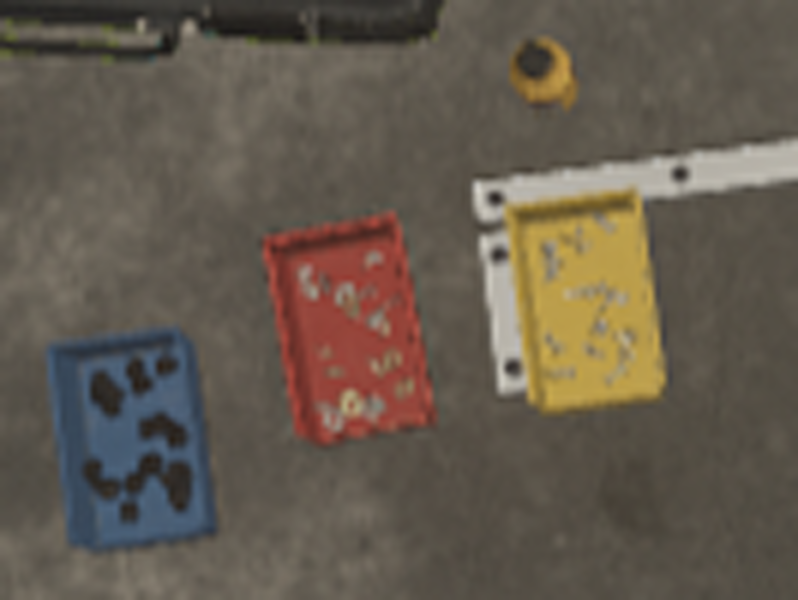

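View pics/s10c.png

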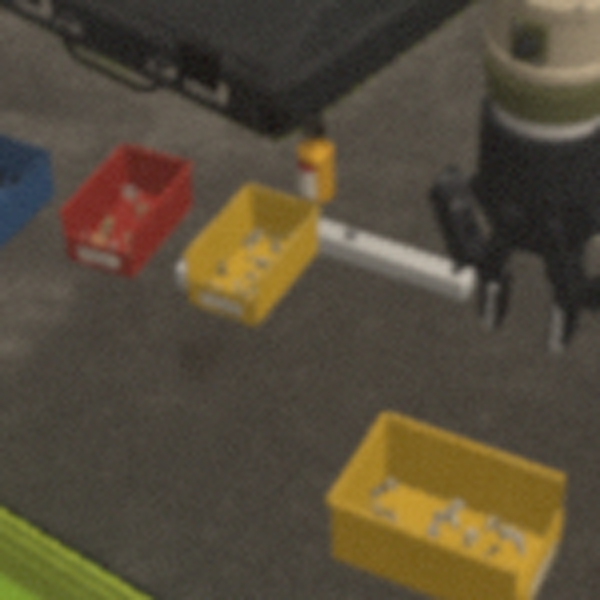

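```bash
python3 -c "
from workcell import env
env.hand_in()"
```

```text
the job is handed in; nothing more can be done
```

The yellow bin is in the corner of the stop, and the job was handed in at about 20 s of the 64 s allowed. `hand_in` gives no verdict, so the result below rests on my own last measurements.

**Which bin:** there were three yellow bins in the top view, at pixels (255,193), (309,228) and (385,240). I took the first, which measured about 111 × 71 mm against roughly 140 × 95 and 151 × 96 mm for the other two.

**What I did:** I pushed it with two part-open fingers, first from the front against the long bar, then from the right side along to the short bar. I then backed off and pushed gently from the front once more. Wrist force was about 6–8 N at each bar contact. The last front push stopped at the same point as the first one (-116.4 and -116.5 mm), so the bin was already against the long bar.

**Last checks, in the stop's frame, after the arm was clear (TCP 0.19 m up):**

| Check | Measured |
|---|---|
| Back rim | x ≈ +0.6 mm |
| Left rim | y ≈ +2.2 mm |
| Squareness | 0.2° (0.004 rad) |
| Red and blue bins | moved less than 0.5 mm |
| Oil bottle | 1.5 mm apparent shift |

- **Rim readings:** the rim overhangs the lower walls by about 1.5 mm, so they fit both walls being flush to within about 1 mm. That is finer than the 2 mm calibration and 3 mm pixels of the top view.
- **Bin centre:** the rectangle fit put it at x = -55 mm instead of -52. I put that down to the low front edge being projected at rim height, as the red bin also reads about 4 mm too long.
- **Oil bottle:** its shift is about half a pixel and I never went near it, so I read it as noise.

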